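# Seat the conical burr in the coffee grinder and hold it down

### The arm

A 6-joint arm with a two-finger parallel gripper is mounted at the origin on a cart in front of the work surface, level with it; the furniture and walls round the work are solid. World frame = base frame: x ahead of the robot, y to its left, z up, the work surface at z = 0. Lengths are in m, angles in degrees, forces in N, time in s.
With the tool pointing down it reaches from about 0.3 to 0.75 m from the base axis. Payload 8.5 kg.
Tool frame: the origin (TCP) lies at the very end of the fingers, on their centre line; the grasp point (between the pads) lies 19 mm behind it; z points along the fingers, y is the line along which they close (so a half turn about z gives the same grasp; the last joint's range is limited). The gripper opens to 85 mm and grips with 20 to 120 N. Pads are 22 mm wide; open, the fingers measure 114 mm over their backs; the gripper's body (76 mm by 85 mm) begins 54 mm behind the grasp point. The pads swing forward as they close: fully open they stand 13 mm farther back than shut.
Start: joints at [-80.976, 21.807, 74.336, -0, 83.858, -12.336], TCP at [0.2, -0.512, 0.231] pointing down, gripper open.
Joint ranges: [-178.18, 178.18], [-50.72, 133.34], [12.68, 142.11], [-81.47, 261.47], [9.98, 163.14], [-165.26, 165.26]. Speed limits (degrees/s): [136.94, 136.94, 180, 180, 180, 180].

### API

Orientations are given as a 3x3 rotation matrix whose columns are the frame's x, y, z axes.
In Python, from rig import env, optics, spotter gives the robot as it stands.
- The arm moves only by the shell command python3 -m crank 'ROWS' [FORCE]. ROWS is JSON, one flat list of numbers, 5 for each row, row after row: the finger opening in cm, from 0 to 8.54, then the shift along the tool's x, y, z in cm, then the turn about the tool's z in rad. A call has exactly 8 rows; each row shifts and turns the commanded pose from where the row before left it, along the tool's axes as they then stand; what a row does not reach is not made up. A row lasts 1/12 s, in which the tool goes at most 41.7 mm and 7.16 degrees, less where a joint would pass 70% of its speed; a pose out of reach is approached as far as the arm can. A call is refused whole if a number of a shift passes 4.17 or a number of a turn 0.125, either way. A call with a gripper value outside its range is refused whole. The fingers move at their own pace and stop on an object; FORCE is the grip in N (left out, the last holds). Time passes only in rows, so rows that do not move let the fingers close, or fill a call up. It gives the time, the measured TCP pose, the force, the opening and the grip force at its end, in the units of the state.
- env.observe(): the state, without advancing time (a new reading comes with each control period).
- optics.get_image(name): name is "scene" or "side" or "wrist"; returns a dict with "color" (400x640x3 uint8, red, green, blue), "intrinsics" (3x3 intrinsics, pixels), "distortion" ([k1, k2, p1, p2, k3] as OpenCV has them; the pictures are not rectified), "pose" (4x4, takes a point from camera to world coordinates). Camera axes: x right, y up, looking along -z (the intrinsics and any distortion apply to the point x, -y, -z); pixel columns grow to the right and rows downward; lengths in m; the calibration is good to about 2 mm. A picture is of the moment at which its call begins. There is no depth.
- env.close_job(): hands the job in; it is judged then, once.
Trained networks look in a picture, given as the dict that the camera call returned (one of the last four; its "shot" number tells which), for a name from the list of things; names that differ only in an ending like _2 or _b are one class to them, and where a whole thing is asked for, a point or a joint stands for the part that bears it (a point fixed in the world has none). Each returns a list of dicts, best first, with "score" (0 to 1); they miss things now and then, are a little off and sometimes report something else, mostly with a low value. They report only what shows in the picture. A call takes as long as a camera call. They do not tell look-alikes from the thing itself.
- spotter.look_for(picture, query): "at" ([column, row] as shares, 0 to 1, of the picture: columns of its width, rows of its height, amid what is visible of it).
The state is a dict: "time_s": time; "q": joint angles; "qvel": joint speeds; "joint_efforts": joint torques, N m; "position": TCP position; "tool_rot": TCP orientation; "ft_force": force on the tool from outside, world axes, zero at the start; "wrist_torque": the same for the moment, N m; "grip_width": finger opening in m; "gripper_force": force on a finger pad.
Only numpy, scipy, OpenCV 4.12 (cv2) and the standard library are available. Lean on these libraries where they do the work, as an engineer would, in place of code of your own. Each camera call takes 0.05 s, during which the arm holds its last target. There are 200 camera calls.

### The job

The grinder's hopper is off for cleaning: take the conical burr (not the flat disc one) out of the grey stand, turn it so that the cross-shaped splines of its stem mesh with the cross-shaped socket in the top of the grinder, and slide it down fully home against the spring until its shoulder sits on the steel drive disc. Finish holding it there, still pressing it down with the gripper, because the spring pushes it out again if it is let go. Leave the disc burr in the stand and do not disturb the tamper, the brush and the ramekin.

Things in the scene. Friction and masses are not known exactly. Their poses are not given: they have to be found in the camera images.
- cone_burr: Steel burr, 0.16 kg, upright in either stand hole, any yaw. Origin: centre of stem tip, z up. Up from it: 0-30 mm stem, a cross of blades along own x and y, each 26 mm tip to tip, 7 thick (lowest 4 mm 22 x 5); 30 mm flat shoulder; 30-48 cone, diameter 48 narrowing to 30; 48-80 square boss to grip, 20 x 20, faces square to own x, y. Fits the socket in any of 4 quarter turns.
- disc_burr: Flat disc burr, the other one parked in the stand, to be left alone. Same stem and same 20 x 20 mm boss, but a flat disc of 62 mm diameter, 8 mm thick, in place of the cone. Origin at the stem's lower tip, z up.
- stand: Fixed grey block, 84 x 190 x 40 mm high, origin under its centre, long side along its own y, with two round 32 mm holes right through, 55 mm to either side of the centre along y. The burrs stand in the holes, shoulders on its top, stem tips 10 mm over the worktop.
- grinder: Fixed electric grinder, a black and metal drum 120 mm in diameter and 110 mm high with an open top and a short spout to its own -x; origin under its centre, z up. Behind and to the right of it stands fixed kitchen equipment up to 0.36 m high (coffee maker: x over 0.61, y below -0.33): go round it.
- drive_socket (a point): Centre of the socket's mouth, on the top face of the round steel drive disc (69 mm diameter) in the grinder's top, 110 mm over the worktop, flush with the rim; z up. The socket is a cross of two slots along this point's x and y, each 29 mm long, 9.5 wide, 36 deep. The disc starts at any angle; it can turn about z but friction (0.15 N m) holds it.
- spring_pin (a joint): Spring pin on the socket's axis: 0 at rest, grows as it is pressed down (m). Its top is 16 mm below the mouth at rest, so the stem meets it when 16 mm deep; it reads 0.014 when the burr's shoulder sits on the drive disc (stem 30 mm deep). It pushes up with about 4 N at first, 11 N when home.
- tamper: Coffee tamper, steel foot 53 mm diameter, 92 mm high, standing upright; origin under its centre. A bystander.
- cleaning_brush: Small wooden brush, 137 x 21 x 14 mm, lying between stand and grinder; origin under its centre. A bystander.
- ramekin: Small round dish, 69 mm diameter, 32 mm high; origin under its centre. A bystander.
There are look-alikes about, which are no part of the job. What is shaped like the cone_burr but blue is not meant.

How it is judged (in metres and radians):
On the way, in this order (a step that is already met when the one before it is completed fails the run):
1. the conical burr is lifted clear out of the stand (z of cone_burr in the frame of stand above 0.055 m), for 0.1 s.
2. its splines have entered the socket (stem at least 10 mm deep, on the axis) (z of cone_burr in the frame of drive_socket below -0.01 m and horizontal distance between cone_burr and drive_socket below 0.004 m), for 0.1 s.
At the end, for the whole second after the job is handed in: Through the last second the conical burr is upright (0.08 rad) on the socket axis (4 mm), its 30 mm stem at least 27.5 mm deep, the spring pin pressed at least 11.5 mm, the burr still, the fingers bearing on it with over 3 N; the disc burr sits in its hole in the stand (z of cone_burr in the frame of drive_socket below -0.0275 m and horizontal distance between cone_burr and drive_socket below 0.004 m and angle between cone_burr's own z axis and vertical below 0.08 rad and value of joint spring_pin above 0.0115 m and contact force between the fingers and cone_burr above 3 N and linear speed of cone_burr below 0.02 m/s and horizontal distance between disc_burr and stand below 0.06 m and z of disc_burr in the frame of stand below 0.015 m); the arm keeps its last pose, push and grip.
It fails at once if the disc burr is pulled up or moved (distance of disc_burr from where it was at the start of the episode above 0.015 m).
It fails at once if the tamper, the brush or the ramekin is pushed more than 3 cm (distance of any of tamper, cleaning_brush, ramekin from where it was at the start of the episode above 0.03 m).
It also fails if it takes over 43 s, if anything falls off the work surface, if the arm or the gripper's body presses on something with over 40 N, if the wrist force passes 120 N, or if a joint passes its speed limit or range.

## Working session

There is one attempt and no reset: what is moved stays moved. The work goes in short steps, Python scripts to look and compute and a shell command to move; the robot and the scene stay as the last step left them, time stands still between calls to the robot, and variables do not carry over. Pictures are saved under pics/ and viewed, at most 10 in all, crops included, and the job is handed in when it is done.

```bash
ls; mkdir -p pics
cat > h.py <<'E'
from rig import env, optics, spotter
import numpy as np, cv2
def ray(p,uv):
    K=np.array(p["intrinsics"]);D=np.array(p["distortion"],float)
    n=cv2.undistortPoints(np.array([[uv]],float),K,D)[0,0]
    T=np.array(p["pose"]);d=T[:3,:3]@np.array([n[0],-n[1],-1.]);return T[:3,3],d
def onz(p,uv,z):
    o,d=ray(p,uv);return o+d*(z-o[2])/d[2]
def proj(p,X):
    T=np.array(p["pose"]);c=(np.array(X)-T[:3,3])@T[:3,:3]
    c=c*[1,-1,-1];return cv2.projectPoints(c.reshape(-1,1,3),np.zeros(3),np.zeros(3),np.array(p["intrinsics"]),np.array(p["distortion"],float))[0][:,0]
def save(p,n,crop=None,s=1):
    im=p["color"][:,:,::-1]
    if crop:im=im[crop[1]:crop[3],crop[0]:crop[2]]
    cv2.imwrite("pics/"+n,cv2.resize(np.ascontiguousarray(im),None,fx=s,fy=s,interpolation=cv2.INTER_CUBIC))
E
python3 - <<'E'
from h import *
a=optics.get_image("scene");b=optics.get_image("side")
save(a,"a.png");save(b,"b.png")
np.set_printoptions(precision=3,suppress=True)
for nm,p in(("scene",a),("side",b)):
  print(nm,np.array(p["pose"])[:3,3])
  for q,z in(("cone_burr",.06),("disc_burr",.06),("stand",.04),("grinder",.06),("drive_socket",.11),("tamper",.04),("cleaning_brush",.01),("ramekin",.02)):
    for r in spotter.look_for(p,q)[:3]:
      uv=np.array(r["at"])*[640,400];print(q,round(r["score"],2),uv.round(),onz(p,uv,z))
s=env.observe();print(s["tool_rot"],s["ft_force"],s["time_s"])
E
```

```text
pics
scene [-0.057  0.475  0.482]
cone_burr 0.85 [253. 255.] [0.546 0.209 0.06 ]
cone_burr 0.83 [286. 299.] [0.405 0.222 0.06 ]
cone_burr 0.72 [182. 261.] [0.597 0.321 0.06 ]
disc_burr 0.32 [281. 271.] [0.473 0.193 0.06 ]
stand 0.93 [278. 272.] [0.5   0.184 0.04 ]
grinder 0.69 [425. 194.] [ 0.549 -0.231  0.06 ]
drive_socket 0.57 [430. 176.] [ 0.538 -0.228  0.11 ]
tamper 0.83 [272. 211.] [0.711 0.08  0.04 ]
cleaning_brush 0.67 [346. 242.] [ 0.552 -0.006  0.01 ]
cleaning_brush 0.4 [308. 248.] [0.576 0.074 0.01 ]
ramekin 0.98 [350. 194.] [ 0.715 -0.143  0.02 ]
side [0.585 0.974 0.666]
cone_burr 0.92 [388. 257.] [0.423 0.233 0.06 ]
cone_burr 0.82 [331. 254.] [0.548 0.217 0.06 ]
cone_burr 0.8 [294. 287.] [0.627 0.321 0.06 ]
disc_burr 0.83 [335. 228.] [0.531 0.117 0.06 ]
stand 0.89 [336. 267.] [0.537 0.24  0.04 ]
grinder 0.85 [327. 164.] [ 0.537 -0.228  0.06 ]
drive_socket 0.75 [327. 148.] [ 0.538 -0.238  0.11 ]
tamper 0.69 [262. 232.] [0.713 0.099 0.04 ]
tamper 0.63 [321. 215.] [0.565 0.029 0.04 ]
cleaning_brush 0.43 [318. 213.] [ 0.571 -0.026  0.01 ]
ramekin 0.65 [271. 194.] [ 0.707 -0.119  0.02 ]
[[ 0.931  0.364 -0.   ]
 [ 0.364 -0.931  0.   ]
 [-0.    -0.    -1.   ]] [-0.488 -0.606  1.06 ] 0.9
```

View pics/a.png

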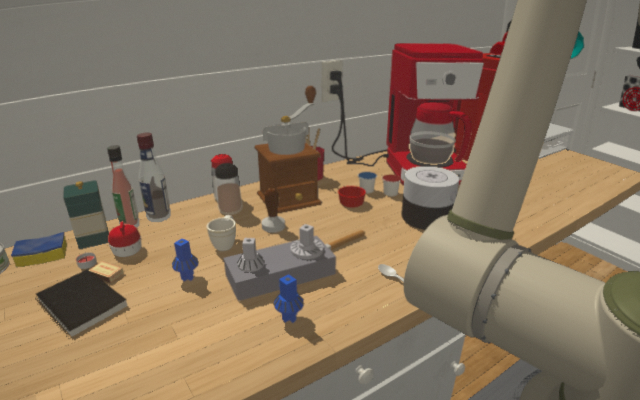

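View pics/b.png

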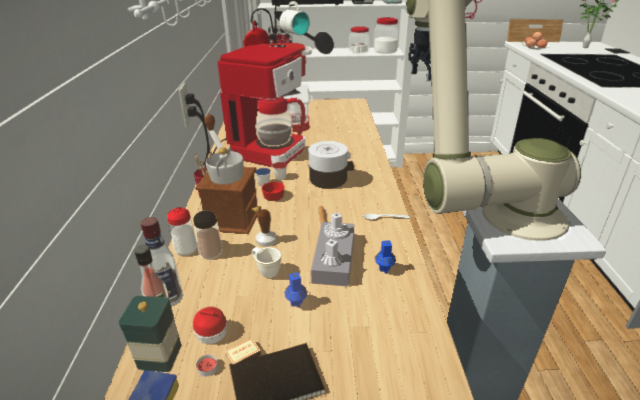

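The real burrs stand in the stand: cone burr in the +y hole (scene 250,255; side 331,254), disc burr in the other (side 335,228). The two blue ones are decoys, and the grinder is at scene (430,190). I'll look at the grinder with the wrist camera on the way.

```bash
python3 -m crank '[8.5,3.5,-1.8,-0.2,0, 8.5,3.5,-1.8,-0.2,0, 8.5,3.5,-1.8,-0.2,0, 8.5,3.5,-1.8,-0.2,0, 8.5,3.5,-1.8,-0.2,0, 8.5,3.5,-1.8,-0.2,0, 8.5,3.5,-1.8,-0.2,0, 8.5,3.5,-1.8,-0.2,0]' 60
python3 - <<'E'
from h import *
np.set_printoptions(precision=3,suppress=True)
p=optics.get_image("wrist");save(p,"w1.png")
s=env.observe();T=np.array(p["pose"]);R=np.array(s["tool_rot"]);print(s["position"],T,"\ncam in tool",R.T@(T[:3,3]-s["position"]),"\n",R.T@T[:3,:3])
for q,z in(("grinder",.11),("drive_socket",.11)):
  for r in spotter.look_for(p,q)[:3]:
    uv=np.array(r["at"])*[640,400];print(q,r["score"],uv,onz(p,uv,z))
E
```

```text
time_s: 1.57
position: [0.4096, -0.2745, 0.2476]
tool_rot: [[0.931, 0.364, 0.0], [0.364, -0.931, -0.0], [0.0, 0.0, -1.0]]
ft_force: [1.1, -0.6, -0.4]
grip_width: 0.0851
gripper_force: 0.0
[ 0.413 -0.27   0.248] [[ 0.364  0.891  0.273  0.481]
 [-0.932  0.347  0.107 -0.247]
 [ 0.001 -0.293  0.956  0.39 ]
 [ 0.     0.     0.     1.   ]] 
cam in tool [ 0.072  0.004 -0.142] 
 [[-0.005  0.955  0.296]
 [ 1.     0.005  0.001]
 [-0.001  0.296 -0.955]]
grinder 0.72 [319.424  42.8  ] [ 0.522 -0.233  0.11 ]
drive_socket 0.79 [329.472  32.   ] [ 0.532 -0.238  0.11 ]
```

View pics/w1.png

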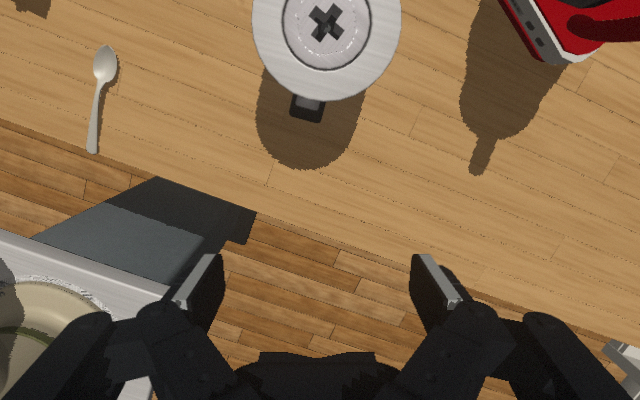

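The wrist picture shows the cross socket whole at about (327,22), with the fingers at the bottom. I'll measure it now and move on to the stand.

```bash
cat >> h.py <<'E'
def cross(im,p,uv,z,rad,thr,bright=False):
    c=np.array(uv,float)
    g=cv2.cvtColor(im,cv2.COLOR_RGB2GRAY);yy,xx=np.mgrid[:400,:640]
    m=((xx-c[0])**2+(yy-c[1])**2<rad**2)&(g<thr)
    P=np.array([onz(p,(x,y),z)[:2] for y,x in zip(*np.nonzero(m))])
    def cost(v):
        d=P-v[:2];cs,sn=np.cos(v[2]),np.sin(v[2]);x=abs(d[:,0]*cs+d[:,1]*sn);y=abs(-d[:,0]*sn+d[:,1]*cs)
        ins=((x<.0145)&(y<.00475))|((y<.0145)&(x<.00475));return -ins.sum()+((np.clip(np.hypot(*d.T),0,.05)).sum())
    best=None
    m0=np.median(P,0)
    for a in np.radians(np.arange(0,90,1.)):
        for dx in np.arange(-4,4.1,1)*1e-3:
            for dy in np.arange(-4,4.1,1)*1e-3:
                v=(m0[0]+dx,m0[1]+dy,a);k=cost(v)
                if best is None or k<best[0]:best=(k,v)
    return len(P),best
E
python3 - <<'E'
from h import *
p=optics.get_image("wrist")
for t in(70,90):
  n,b=cross(p["color"],p,(327,22),.11,27,t);print(n,b[0],b[1][:2],np.degrees(b[1][2]))
E
python3 -m crank '[8.5,1.6,-2.5,0,0, 8.5,1.6,-2.5,0,0, 8.5,1.6,-2.5,0,0, 8.5,1.6,-2.5,0,0, 8.5,1.6,-2.5,0,0, 8.5,1.6,-2.5,0,0, 8.5,1.6,-2.5,0,0, 8.5,1.6,-2.5,0,0]'
python3 -m crank '[8.5,1.5,-2.5,0,0, 8.5,1.5,-2.5,0,0, 8.5,1.5,-2.5,0,0, 8.5,1.5,-2.5,0,0, 8.5,1.5,-2.5,0,0, 8.5,1.5,-2.5,0,0, 8.5,1.5,-2.5,0,0, 8.5,0,0,0,0]'
python3 - <<'E'
from h import *
np.set_printoptions(precision=3,suppress=True)
p=optics.get_image("wrist");save(p,"w2.png");print(env.observe()["position"])
for q,z in(("cone_burr",.08),("disc_burr",.08)):
  for r in spotter.look_for(p,q)[:3]:
    uv=np.array(r["at"])*[640,400];print(q,r["score"],uv,onz(p,uv,z))
E
```

```text
683 -677.2238786605708 (np.float64(0.5380400329912074), np.float64(-0.23277609644697425)) 73.0
765 -757.4463450985261 (np.float64(0.5378269866105401), np.float64(-0.23297171259765942)) 73.0
time_s: 2.43
position: [0.4549, -0.0433, 0.2473]
tool_rot: [[0.932, 0.362, -0.0], [0.362, -0.932, -0.0], [-0.0, 0.0, -1.0]]
ft_force: [-0.0, -0.0, -0.7]
grip_width: 0.0854
gripper_force: 0.0
time_s: 3.1
position: [0.4897, 0.1602, 0.247]
tool_rot: [[0.931, 0.366, -0.0], [0.366, -0.931, 0.001], [0.0, -0.001, -1.0]]
ft_force: [-0.2, 0.3, -0.1]
grip_width: 0.0847
gripper_force: 0.0
[0.489 0.158 0.247]
cone_burr 0.96 [290.88 101.92] [0.55  0.209 0.08 ]
cone_burr 0.77 [253.376 207.92 ] [0.438 0.209 0.08 ]
cone_burr 0.73 [224.704   5.4  ] [0.605 0.29  0.08 ]
disc_burr 0.82 [380.608 153.68 ] [0.536 0.112 0.08 ]
```

View pics/w2.png

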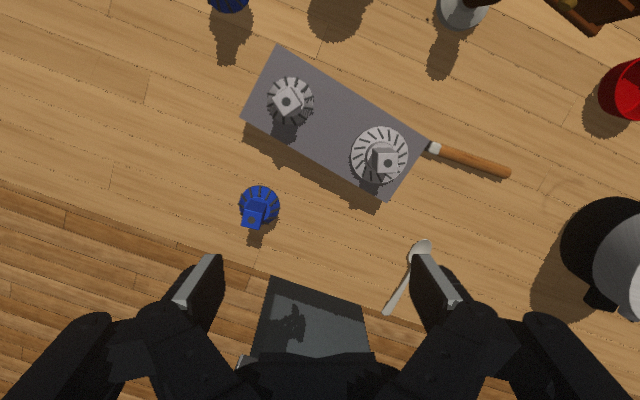

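The cone burr's boss is at (287,101), turned to the disc's at (387,162); the blue decoy is at (258,207) nearer the robot. Now the boss's yaw.

Run:
```python
from h import *
np.set_printoptions(precision=4,suppress=True)
p=optics.get_image("wrist");save(p,"w2c.png",(255,70,320,125),10)
g=cv2.cvtColor(p["color"],cv2.COLOR_RGB2GRAY)[85:118,268:308]
for r in g[::2,::2]:print(*("%3d"%v for v in r))
```

```text
116 133 124  66 107 156 165 151 168 128 141 145 125 158 153 153 114  67 108 103
126 132 137 127 124 151 149 164 167 163 110 148 159 166 154 124  68  62 138 137
125 126 133 151 156 162 160 163 163 163 144 111 154 157 161  59  71 105 144 145
 93 112 137 150 159 161 162 162 163 162 162 116 133 162 161 135 119 139 138 137
 51  72 151 158 159 159 157 162 160 158 162 165 105 149 158 159 135 136 136 136
136 158 154 157 156 158 123 102 132 158 157 158 143 110 157 158 133 113  96  73
118 153 155 153 155 113  67  67  66 144 158 160 159 111 122 156 114  59  75  95
 93 136 154 153 155  88  67  66  71  99 160 161 157 158  99 158 133 110  70 119
 58  85 153 155 155  92  69  69  65 114 156 158 156 157 143 105 130 108 109 116
 44  69 108 151 153 149  90  67  89 150 155 157 157 148 105 102 124  98 105 109
 70  68  74 140 154 157 155 156 156 152 155 162 129  68  69 155  70  67  73  90
 67  65  66  84 149 155 155 158 158 153 154 106  64  75  81 105  64  72  60  46
 70  63  43  58 110 155 153 155 160 133  77  74  79  77  79  73  65  75  68  90
 67  59  37  61  67 140 153 152 115  68  76  77  78  78  55  76  75  67  68  85
 53  42  46  65  63  83 133  90  71  76  78  78  70  55  35  59  78  81  69  58
 89  37  56  63  60  53  42  58  63  61  47  62  59  64  60  40  50  75  92 102
 91  58  53  65  62  52  34  62  61  65  32  47  64  61  63  60  52  41  94 104
```

View pics/w2c.png

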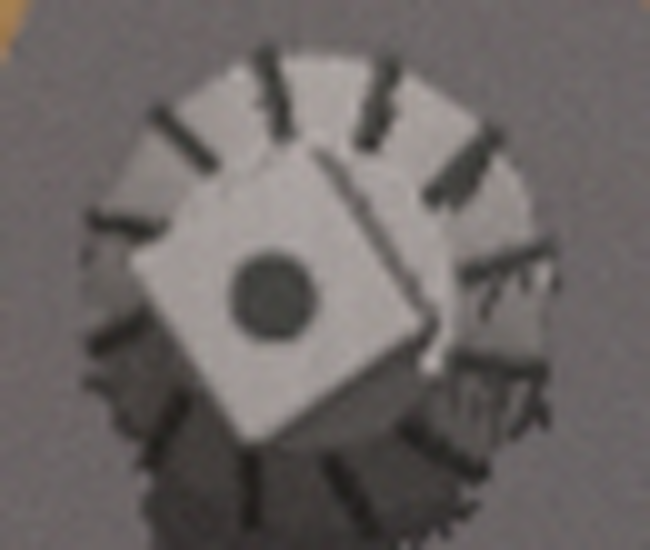

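The crop shows the boss's top face with corners at crop (133,258), (250,445), (425,325), (308,140) and the hole at (273,297).

Run:
```python
from h import *
np.set_printoptions(precision=4,suppress=True)
p=optics.get_image("wrist")
# stand top .04+shoulder: tip at .01 => boss top .09
C=np.array([onz(p,(255+x/10-.45,70+y/10-.45),.09)[:2] for x,y in((133,258),(250,445),(425,325),(308,140),(273,297))])
print(C);c=C[:4].mean(0)
E=np.roll(C[:4],-1,0)-C[:4];print(c,np.linalg.norm(E,axis=1),np.degrees(np.arctan2(E[:,1],E[:,0]))%90)
s=env.observe();R=np.array(s["tool_rot"]);print(s["position"],R.T@(np.r_[c,.09]-s["position"]),np.degrees(np.arctan2(R[1,0],R[0,0])),s["q"])
```

```text
[[0.5478 0.2256]
 [0.5362 0.2104]
 [0.5518 0.1993]
 [0.5629 0.2144]
 [0.5492 0.2128]]
[0.5497 0.2124] [0.0191 0.0192 0.0187 0.0188] [52.6448 54.3095 53.8009 53.3055]
[0.4892 0.1565 0.2473] [ 0.0766 -0.0303  0.1573] 21.237402576954874 [ 4.5218 17.4851 78.26   -0.0145 84.2683 73.2858]
```

```bash
python3 -m crank '[5,0.96,-0.38,1,0, 5,0.96,-0.38,1,0, 5,0.96,-0.38,1,0, 5,0.96,-0.38,1,0, 5,0.96,-0.38,1,0, 5,0.96,-0.38,1,0, 5,0.96,-0.38,1,0, 5,0.96,-0.38,1,0]' 
python3 -m crank '[5,0,0,0.5,-0.08, 5,0,0,0.5,-0.08, 5,0,0,0.5,-0.08, 5,0,0,0.5,-0.08, 5,0,0,0.5,-0.08, 5,0,0,0.5,-0.08, 5,0,0,0.2,-0.08, 5,0,0,0,0]'
python3 - <<'E'
from h import *
np.set_printoptions(precision=4,suppress=True)
s=env.observe();R=np.array(s["tool_rot"]);print(s["time_s"],s["position"],R.T@(np.r_[.5495,.2125,.062]-s["position"]),np.degrees(np.arctan2(R[1,0],R[0,0])),R[2],s["ft_force"])
p=optics.get_image("wrist");save(p,"w3.png")
print(proj(p,[[.5495,.2125,.09]]))
E
```

```text
time_s: 4.02
position: [0.5502, 0.2151, 0.1661]
tool_rot: [[0.931, 0.364, -0.0], [0.364, -0.931, -0.0], [-0.0, -0.0, -1.0]]
ft_force: [-0.8, 0.1, 0.5]
grip_width: 0.0498
gripper_force: 0.0
time_s: 4.68
position: [0.5496, 0.2146, 0.1342]
tool_rot: [[0.593, 0.805, -0.001], [0.805, -0.593, -0.0], [-0.001, -0.001, -1.0]]
ft_force: [-0.2, -0.0, 0.8]
grip_width: 0.0499
gripper_force: 0.0
4.6833 [0.5496 0.2146 0.1342] [-0.0017  0.0012  0.0722] 53.610560878285405 [-0.0008 -0.0008 -1.    ] [-0.2475 -0.0178  0.7575]
[[317.1372 228.2142]]
```

View pics/w3.png

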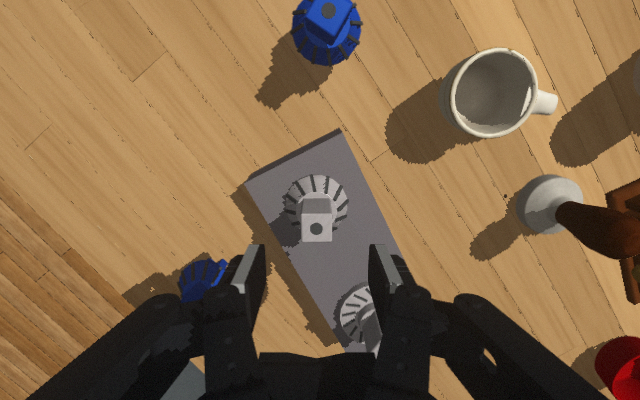

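Boss sits square between the fingers (hole at 316,229, predicted 317,228). Descend and close.

```bash
python3 -m crank '[5,-0.1,0.06,1.2,0, 5,-0.07,0.06,1.2,0, 5,0,0,1.2,0, 5,0,0,1.2,0, 5,0,0,1.2,0, 5,0,0,1.2,0, 5,0,0,0,0, 5,0,0,0,0]' 
python3 -m crank '[1.2,0,0,0,0, 1.2,0,0,0,0, 1.2,0,0,0,0, 1.2,0,0,0,0, 1.2,0,0,0,0, 1.2,0,0,0,0, 1.2,0,0,0,0, 1.2,0,0,0,0]' 90
```

```text
time_s: 5.4
position: [0.5496, 0.2123, 0.0632]
tool_rot: [[0.597, 0.802, -0.001], [0.802, -0.597, -0.0], [-0.0, -0.0, -1.0]]
ft_force: [-0.1, -0.7, 0.1]
grip_width: 0.05
gripper_force: 0.0
time_s: 6.07
position: [0.5499, 0.2124, 0.0644]
tool_rot: [[0.596, 0.803, 0.002], [0.803, -0.596, 0.0], [0.002, 0.001, -1.0]]
ft_force: [-1.4, -0.1, 5.1]
grip_width: 0.0186
gripper_force: 88.8
```

```bash
python3 -m crank '[1.2,0,0,-1,0, 1.2,0,0,-2,0, 1.2,0,0,-2.2,0, 1.2,0,0,-2.2,0, 1.2,0,0,-2.2,0, 1.2,0,0,-2.2,0, 1.2,0,0,-2.2,0, 1.2,0,0,-2,0]' 
python3 -m crank '[1.2,-2.28,1.6,0,0, 1.2,-2.28,1.6,0,0, 1.2,-2.28,1.6,0,0, 1.2,-2.28,1.6,0,0, 1.2,-2.28,1.6,0,0, 1.2,-2.28,1.6,0,0, 1.2,-2.28,1.6,0,0, 1.2,-2.28,1.6,0,0]' 
python3 -m crank '[1.2,-2.28,1.6,0,0, 1.2,-2.28,1.6,0,0, 1.2,-2.28,1.6,0,0, 1.2,-2.28,1.6,0,0, 1.2,-2.28,1.6,0,0, 1.2,-2.28,1.6,0,0, 1.2,-2.28,1.6,0,0, 1.2,-2.28,1.6,0,0]' 
python3 -m crank '[1.2,0,0,0.4,-0.048, 1.2,0,0,0.4,-0.049, 1.2,0,0,0.4,-0.049, 1.2,0,0,0.4,-0.049, 1.2,0,0,0.4,-0.049, 1.2,0,0,0.4,-0.049, 1.2,0,0,0.4,-0.049, 1.2,0,0,0,0]'
python3 - <<'E'
from h import *
np.set_printoptions(precision=4,suppress=True)
s=env.observe();R=np.array(s["tool_rot"]);print(R.T@(np.r_[.538,-.233,.16]-s["position"]),np.degrees(np.arctan2(R[1,0],R[0,0])),R[2],s["ft_force"],s["gripper_force"])
p=optics.get_image("scene")
import numpy as np
q=optics.get_image("side");w=optics.get_image("wrist")
u=proj(p,[[.538,-.233,.14]])[0].astype(int);v=proj(q,[[.538,-.233,.14]])[0].astype(int);print(u,v)
def cr(p,c,n):
    return cv2.resize(p["color"][c[1]-60:c[1]+60,c[0]-50:c[0]+50,::-1],None,fx=4.2,fy=4.2,interpolation=cv2.INTER_CUBIC)
im=np.hstack([cr(p,u,0),cr(q,v,0)]);im=cv2.resize(im,(790,474));cv2.imwrite("pics/sq.png",im)
save(w,"w4.png")
E
```

```text
time_s: 6.73
position: [0.5492, 0.2121, 0.2253]
tool_rot: [[0.596, 0.803, 0.001], [0.803, -0.596, 0.0], [0.0, 0.0, -1.0]]
ft_force: [1.1, -0.3, -1.5]
grip_width: 0.0183
gripper_force: 88.0
time_s: 7.4
position: [0.5431, -0.0118, 0.2238]
tool_rot: [[0.596, 0.803, -0.0], [0.803, -0.596, 0.0], [-0.0, -0.0, -1.0]]
ft_force: [0.5, -0.4, -0.4]
grip_width: 0.0186
gripper_force: 88.1
time_s: 8.07
position: [0.5373, -0.2345, 0.2238]
tool_rot: [[0.596, 0.803, -0.0], [0.803, -0.596, 0.0], [-0.0, -0.0, -1.0]]
ft_force: [-0.3, 0.4, -2.0]
grip_width: 0.0185
gripper_force: 88.1
time_s: 8.73
position: [0.5374, -0.233, 0.1949]
tool_rot: [[0.29, 0.957, -0.001], [0.957, -0.29, 0.001], [0.001, -0.002, -1.0]]
ft_force: [-0.7, 0.3, -1.7]
grip_width: 0.0182
gripper_force: 88.2
[0.0002 0.0007 0.0349] 73.12738470664318 [ 0.0005 -0.0017 -1.    ] [-0.6716  0.3341 -1.7116] 88.2350742816925
[432 162] [326 139]
```

View pics/sq.png

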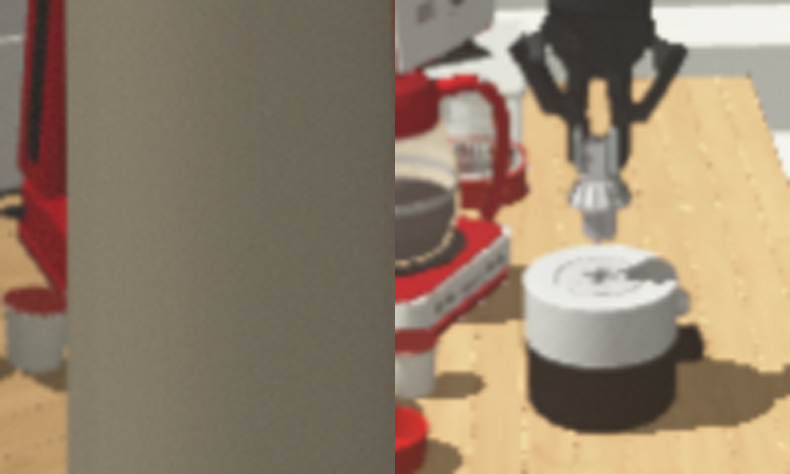

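View pics/w4.png

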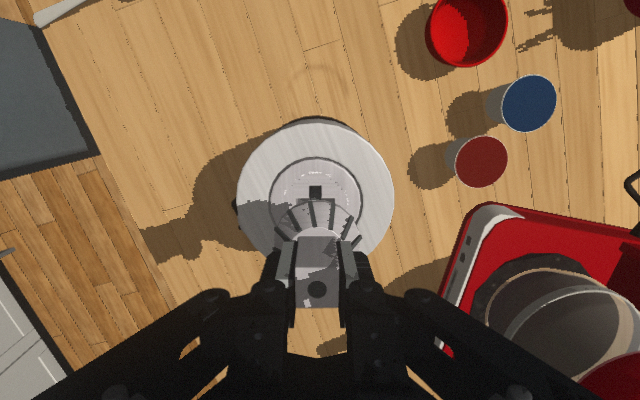

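The burr hangs upright over the grinder, stem straight above the disc; in the wrist view one slot end shows at (315,191), square to the boss. Check this slot end against the prediction.

Run:
```python
from h import *
np.set_printoptions(precision=2,suppress=True)
w=optics.get_image("wrist")
a=np.radians(73);X=np.array([np.cos(a),np.sin(a),0]);Y=np.array([np.sin(a),-np.cos(a),0])
c=np.array([.538,-.233,.11])
print(proj(w,[c+.0145*X-.00475*Y,c+.0145*X+.00475*Y,c+.0345*X,c+.0345*Y,c-.0345*Y]))
g=cv2.cvtColor(w["color"],cv2.COLOR_RGB2GRAY)
print(g[180:202,300:332:1][::2])
s=env.observe();R=np.array(s["tool_rot"]);b=s["position"];
print(proj(w,[b+R@np.array(v) for v in([-.01,-.01,-.026],[.01,-.01,-.026],[.01,.01,-.026],[0,0,-.026])]))
```

```text
[[308.71 185.1 ]
 [321.62 185.08]
 [315.09 158.15]
 [361.23 203.73]
 [269.19 203.89]]
[[177 178 178 177 180 176 179 178 180 178 179 178 178 177 177 181 177 177
  180 181 179 177 180 180 180 178 178 179 178 177 180 180]
 [176 176 174 177 175 177 175 176 175 175 173 174 172 177 174 172 177 177
  173 176 174 177 173 190 177 173 174 174 175 173 177 179]
 [174 174 173 176 175 175 174 172 180 179 178 180 180 181 175 178 180 179
  178 180 177 179 178 176 176 176 172 175 177 177 177 175]
 [177 176 175 174 171 174 176 176 155  84  50  46  44  45  51  48  46  47
   45  48  53 116 167 173 177 174 172 176 174 172 173 174]
 [178 178 178 176 176 177 180 178 154  74  42  47  48  48  49  45  49  47
   52  43  39 116 173 179 178 179 178 180 178 179 178 176]
 [180 180 180 178 180 177 179 180 157  68  42  43  49  49  49  46  50  48
   46  45  44 114 174 178 180 179 181 180 180 180 180 181]
 [175 181 178 181 179 177 177 176 158  68  45  46  49  50  52  47  47  49
   46  48  44 101 170 179 177 178 181 179 177 178 179 179]
 [176 174 174 174 172 174 173 172 153  66  46  48  51  51  49  53  51  54
   53  47  42 100 169 175 178 175 174 173 173 177 178 175]
 [178 177 182 177 178 178 178 179 152  65  49  51  54  50  55  51  52  52
   50  52  53 112 171 178 178 181 180 180 181 177 179 182]
 [106 105 107 108 110 107 108 107 103  70  71  79  81  75  82  59  51  50
   54  51  52  94 105 107 106 107 109 105 106 109 109  90]
 [ 96  98  76  75  75  92  76  77  99 103  99 102 135 137 140 104  96 101
   99 100 102 102 106 104 109 101  84  75  76  74  77  74]]
[[291.05 308.61]
 [289.8  267.01]
 [338.82 266.95]
 [314.38 288.29]]
```

Socket agrees within 0.3 mm; the boss sits ~0.4 mm off relative. Nudge and enter slowly.

```bash
python3 -m crank '[1.2,0.05,-0.03,0.6,0, 1.2,0,0,0.6,0, 1.2,0,0,0.6,0, 1.2,0,0,0.6,0, 1.2,0,0,0.4,0, 1.2,0,0,0.3,0, 1.2,0,0,0.3,0, 1.2,0,0,0.2,0]' 110
```

```text
time_s: 9.6
position: [0.5377, -0.2327, 0.159]
tool_rot: [[0.292, 0.957, -0.0], [0.957, -0.292, 0.0], [0.0, -0.0, -1.0]]
ft_force: [-0.8, 0.1, -2.7]
grip_width: 0.0178
gripper_force: 110.5
```

No contact force at 5 mm depth; continue.

```bash
python3 -m crank '[1.2,0,0,0.15,0, 1.2,0,0,0.15,0, 1.2,0,0,0.15,0, 1.2,0,0,0.15,0, 1.2,0,0,0.15,0, 1.2,0,0,0.15,0, 1.2,0,0,0,0, 1.2,0,0,0,0]'
```

```text
time_s: 10.27
position: [0.5377, -0.2327, 0.1503]
tool_rot: [[0.292, 0.957, -0.0], [0.957, -0.292, 0.0], [0.0, -0.0, -1.0]]
ft_force: [-0.4, 0.3, -1.8]
grip_width: 0.018
gripper_force: 110.5
```

```bash
python3 -m crank '[1.2,0,0,0.2,0, 1.2,0,0,0.2,0, 1.2,0,0,0.2,0, 1.2,0,0,0.2,0, 1.2,0,0,0.2,0, 1.2,0,0,0.2,0, 1.2,0,0,0.1,0, 1.2,0,0,0,0]'
```

```text
time_s: 10.93
position: [0.5378, -0.2329, 0.1378]
tool_rot: [[0.292, 0.957, 0.001], [0.957, -0.292, -0.001], [-0.0, 0.001, -1.0]]
ft_force: [-1.9, 1.0, 6.3]
grip_width: 0.0178
gripper_force: 112.3
```

```bash
python3 -m crank '[1.2,0,0,0.05,0, 1.2,0,0,0.05,0, 1.2,0,0,0.05,0, 1.2,0,0,0.05,0, 1.2,0,0,0.05,0, 1.2,0,0,0.05,0, 1.2,0,0,0,0, 1.2,0,0,0,0]'
```

```text
time_s: 11.6
position: [0.5378, -0.2329, 0.1353]
tool_rot: [[0.292, 0.957, 0.001], [0.957, -0.292, -0.001], [-0.001, 0.001, -1.0]]
ft_force: [-3.1, 1.3, 8.5]
grip_width: 0.0177
gripper_force: 112.5
```

```bash
python3 -m crank '[1.2,0,0,0.05,0, 1.2,0,0,0.05,0, 1.2,0,0,0.05,0, 1.2,0,0,0.05,0, 1.2,0,0,0.05,0, 1.2,0,0,0,0, 1.2,0,0,0,0, 1.2,0,0,0,0]'
python3 - <<'E'
from h import *
w=optics.get_image("wrist");q=optics.get_image("side")
a=cv2.resize(q["color"][105:185,280:380,::-1],(400,320),interpolation=cv2.INTER_CUBIC)
b=cv2.resize(w["color"][80:400,120:520,::-1],(400,320));cv2.imwrite("pics/f.png",np.hstack([a,b]))
E
```

```text
time_s: 12.27
position: [0.5378, -0.2329, 0.1345]
tool_rot: [[0.291, 0.957, 0.002], [0.957, -0.291, -0.002], [-0.001, 0.003, -1.0]]
ft_force: [-6.4, 3.2, 21.0]
grip_width: 0.0179
gripper_force: 114.2
```

View pics/f.png

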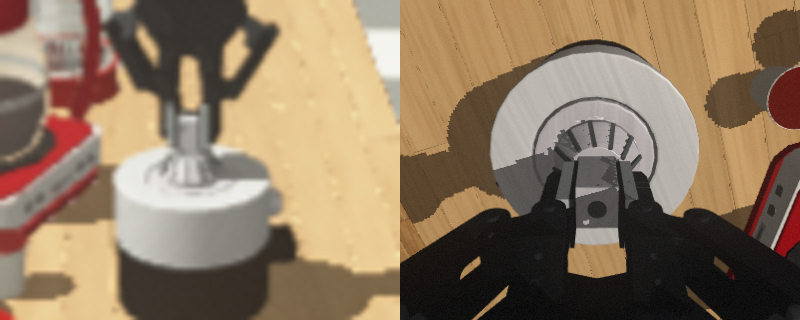

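The pictures show the cone's shoulder sitting on the drive disc. The force has stepped from 8.5 to 21 N at a TCP height of 0.1345, where 0.134 was expected, so the burr is home. Handing in.

```bash
python3 -c "
from rig import env
print(env.close_job())"
```

```text
the job is handed in; nothing more can be done
None
```

The conical burr is fully home in the grinder socket and was handed in at about 12.3 s with the gripper still holding and pressing it down (about 21 N at the wrist); no verdict came back, so a pass is not confirmed.

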